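# Nudge a flange into the marking nest and swing the keeper over it

## Robot

A 7-joint arm with a two-finger parallel gripper is mounted at the origin on a cart in front of the work surface, level with it; the furniture and walls round the work are solid. World frame = base frame: x ahead of the robot, y to its left, z up, the work surface at z = 0. Lengths are in mm, angles in rad, forces in N, time in s.
With the tool pointing down it reaches from about 425 to 875 mm from the base axis. Payload 8.4 kg.
Tool frame: the origin (TCP) lies midway between the tips of the shut fingers; the grasp point (between the pads) lies 19 mm behind it; z points along the fingers, x is the direction in which the jaws open and shut, and the axes are right-handed (so a half turn about z gives the same grasp; the last joint's range is limited). The gripper opens to 87 mm and grips with 3 to 60 N. Pads are 19 mm wide; open, the fingers measure 117 mm over their backs; the gripper's body (75 mm by 190 mm) begins 51 mm behind the grasp point.
Start: joints at [-1.341, 0.333, 0.04, 1.465, -0.013, 1.343, -0.059], TCP at [209.89, 615.15, 222.546] pointing down, gripper open.
Joint ranges: [-2.58, 2.58], [-0.38, 2.09], [-1.3, 1.39], [0.25, 2.4], [-1.5, 4.64], [0.08, 2.09], [-2.65, 2.65]. Speed limits (rad/s): [2.22, 2.22, 2.79, 2.79, 3.14, 3.14, 3.14].

## Interface

Orientations are given as a unit quaternion [x, y, z, w].
In Python, from rig import manip, eoat, cams gives the robot as it stands. Calls block until the motion is done:
- manip.reach(position, orientation): joint-space move of the TCP to a pose.
- manip.move_l(position, feed=150, ori=None, threshold=None): straight line of the TCP; ori=None keeps the orientation; feed is the mean speed in mm/s. With threshold (N) it stops when the force on the tool has changed by that much, and returns True; else False.
- manip.move_joints(angles): joint-space move.
- eoat.grip(opening): finger opening in mm; the grip force is fixed at half the most; returns when the fingers have stopped.
- manip.hold(seconds).
- manip.solve_ik(position, orientation): joint angles nearest the present ones, or None.
- manip.get_state(): the state.
- cams.get_image(name): name is "scene" or "top" or "wrist"; returns a dict with "frame" (384x512x3 uint8, red, green, blue), "z_map" (384x512 float32, mm along the optical axis (not along the pixel's ray), 0 where there is no reading), "mtx" (3x3 intrinsics, pixels), "distortion" ([k1, k2, p1, p2, k3] as OpenCV has them; the pictures are not rectified), "rvec" (rotation vector, rad) and "tvec" (3), from world to camera coordinates, as OpenCV has them; the wrist camera has in their place "hand_eye" (4x4, takes a point from camera to tool coordinates, whose origin is the TCP and whose axes are the tool frame's). Camera axes: x right, y down, z forward; pixel columns grow to the right and rows downward; lengths in mm; the calibration is good to about 2 mm. A picture is of the moment at which its call begins: read the wrist's pose just before it.
A pose or a line that the arm cannot do raises manip.IKError and nothing moves.
- manip.close_job(): hands the job in, once; it reports no verdict.
The state is a dict: "clock": time; "joints": joint angles; "dq": joint speeds; "joint_torque": joint torques, N m; "eef_pos": TCP position; "tool_rot": TCP orientation; "wrist_force": force on the tool from outside, world axes, zero at the start; "wrist_torque": the same for the moment, N m; "opening": finger opening in mm.
Only numpy, scipy, OpenCV 4.12 (cv2) and the standard library are available. Lean on these libraries where they do the work, as an engineer would, in place of code of your own. Each camera call takes 0.05 s, during which the arm holds its last target. There are 200 camera calls.

## Task

Load the blue marking nest: nudge the pale flange across the top of the plate with the fingertips until it drops into the round recess and sits flat, then push the yellow keeper round by its black pin until it is fully over the flange's rim. Nothing is to be picked up: the flange must slide and never be lifted clear of the plate. Leave the black knob, the tan bush and the screwdriver where they are, and finish clear of everything.

Things in the scene. Friction and masses are not known exactly. Their poses are not given: they have to be found in the camera images.
- nest_plate: blue marking nest, a plate 160 (its x) x 270 (its y) x 16 mm high, fixed to the worktop; origin at the centre of its underside, on the worktop. A round recess, 66 mm across and 6 mm deep with a 1 mm chamfer, is sunk in the middle of its top (silvery floor); it lies straight above the origin.
- recess_floor (a point): centre of the recess floor, 10 mm above the worktop and 6 mm below the plate's top; axes as the plate's
- flange: pale grey flange to be loaded, loose, about 0.06 kg: a disc 62 mm across and 10 mm thick with a hub 36 mm across on it (21 mm high in all); origin at the centre of its underside. It starts flat on the plate's top, on either side of the recess along the plate's y, 77 to 90 mm from the recess centre. Seated, its disc stands 4 mm and its hub 15 mm above the plate's top.
- keeper (a joint): angle (rad) of the yellow keeper, a flat arm 14 mm wide and 37 mm long from pivot to tip, its underside 6.5 mm and top 12.5 mm above the plate's top. 0: parked, pointing along the plate's +y; pi/2 (a stop): shut, pointing along the plate's -x over the recess. It starts at 0 to 0.2, turns anticlockwise seen from above, with light friction (about 1 N at the pin), and stays where it is left.
- keeper_pivot (a point): pivot of the keeper, at plate x = +62, y = 0 mm, at the top of the pivot screw, 16.5 mm above the plate's top
- keeper_pin (a point): centre of the top of the keeper's black upright pin, 10 mm across, 26 mm from the pivot axis; the pin stands from 12.5 to 40 mm above the plate's top
- knob: black round knob, 40 mm across, 26 mm high, loose, standing on the plate's top on the other side of the recess from the flange; origin at the centre of its underside. Leave it alone.
- bush: tan bush, 24 mm across, 25 mm high, loose, standing on the worktop about 110 mm from the recess on the robot's side of the plate; origin at the centre of its underside. Leave it alone.
- screwdriver: yellow-handled screwdriver, 177 mm long, 22 mm thick, loose, lying along the far long side of the plate on the worktop; origin under its middle. Leave it alone.
There are look-alikes about, which are no part of the job. What is meant by the flange is not pink, and is the larger of those in its own colour.

How it is judged:
By the outcome, as a careful person would: the job done as asked, in the order asked, and still so for the second after the job is handed in, with the robot touching nothing.
It also fails if it takes over 54 s, if anything falls off the work surface, if the arm or the gripper's body presses on something with over 40 N, if the wrist force passes 120 N, or if a joint passes its speed limit or range.

## Working session

There is one attempt and no reset: what is moved stays moved. The work goes in short steps, each a Python script; the robot and the scene stay as the last script left them, time stands still between calls to the robot, and variables do not carry over. Pictures are saved under pics/ and viewed, about 8 in all and at most 12, crops included, and the job is handed in when it is done.

```bash
mkdir -p pics; cat > h.py <<'E'
import numpy as np, cv2
from rig import manip, eoat, cams
from scipy.spatial.transform import Rotation as R
def shot(name, fn=None):
    s=manip.get_state(); d=cams.get_image(name)
    if name=="wrist":
        T=np.eye(4);T[:3,:3]=R.from_quat(s["tool_rot"]).as_matrix();T[:3,3]=s["eef_pos"]
        d["M"]=T@np.array(d["hand_eye"])
    else:
        M=np.eye(4);M[:3,:3]=cv2.Rodrigues(np.array(d["rvec"],float))[0];M[:3,3]=np.ravel(d["tvec"])
        d["M"]=np.linalg.inv(M)
    if fn: cv2.imwrite("pics/"+fn,d["frame"][:,:,::-1])
    return d
def ray(d,uv,z):
    p=cv2.undistortPoints(np.array(uv,float).reshape(-1,1,2),np.array(d["mtx"],float),np.array(d["distortion"],float))[:,0]
    v=np.c_[p,np.ones(len(p))]@d["M"][:3,:3].T; o=d["M"][:3,3]
    return o+v*((z-o[2])/v[:,2])[:,None]
E
python3 - <<'E'
from h import *
d=shot("top"); e=shot("scene")
np.save("top.npy",d,allow_pickle=True);np.save("scene.npy",e,allow_pickle=True)
cv2.imwrite("pics/a.png",d["frame"][:,:,::-1]);cv2.imwrite("pics/b.png",e["frame"][:,:,::-1])
print(manip.get_state()); print(d["M"][:3,3],e["M"][:3,3])
E
```

```text
{'clock': 0.1, 'joints': array([-1.34124595,  0.33383097,  0.03988592,  1.46618978, -0.01344386,
        1.34328139, -0.05847765]), 'dq': array([ 1.54639496e-04, -3.46442710e-03,  9.88231313e-05, -1.65033174e-03,
       -1.39365663e-03,  2.76965957e-03,  7.20275388e-04]), 'joint_torque': array([ 4.58958530e-03, -6.57809758e+01,  1.34035271e+00, -4.04710042e+01,
       -5.97957778e-02,  4.08571365e-02,  5.02083435e-05]), 'eef_pos': array([209.73978821, 614.78448953, 221.75095798]), 'tool_rot': array([ 8.13287854e-01,  5.81861104e-01, -5.69832969e-04,  4.43050009e-04]), 'wrist_force': array([0.07521667, 1.19825944, 0.66269832]), 'wrist_torque': array([-0.0687585 , -0.00845783,  0.05896435]), 'opening': 87.2704394961985}
[504.65355423  70.10764118 900.48557458] [-150.81801263  439.57345775  401.67270113]
```

View pics/a.png

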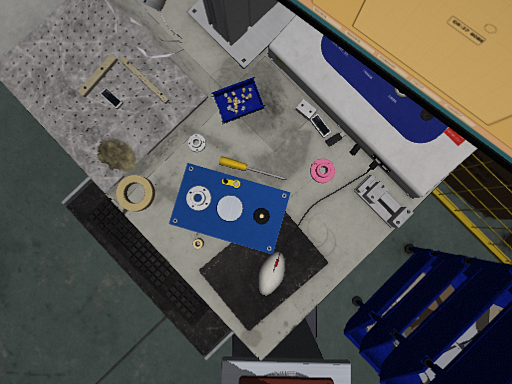

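View pics/b.png

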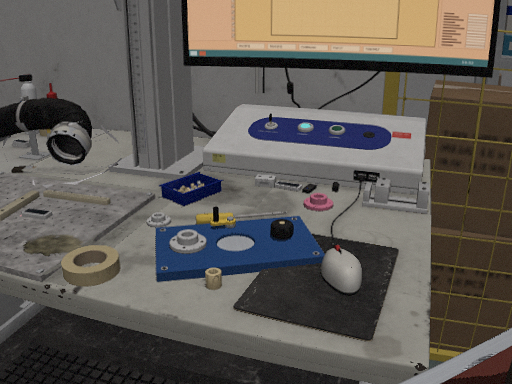

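The top view shows the plate at about (230,207), with the recess at (229,208), the flange at (199,198), the knob at (262,216) and the keeper at (231,183). The bush is at (198,243) and the screwdriver at (240,163). The scene view agrees.

```bash
python3 - <<'E'
from h import *
d=np.load("top.npy",allow_pickle=True).item(); f=d["frame"]; hsv=cv2.cvtColor(f,cv2.COLOR_RGB2HSV)
roi=np.zeros(f.shape[:2],np.uint8); roi[155:260,160:300]=255
blue=cv2.inRange(hsv,(100,120,60),(125,255,255))&roi
c=max(cv2.findContours(blue,cv2.RETR_EXTERNAL,cv2.CHAIN_APPROX_NONE)[0],key=cv2.contourArea)
hull=cv2.convexHull(c); r=cv2.minAreaRect(hull); b=cv2.boxPoints(r)
W=ray(d,b,16); print("corners",W.round(1),"mean",W.mean(0).round(1)); print([np.linalg.norm(W[i]-W[i-1]).round(1) for i in range(4)])
fill=np.zeros_like(roi); cv2.drawContours(fill,[hull],-1,255,-1)
def blobs(m,z,n):
    for c in cv2.findContours(m,cv2.RETR_EXTERNAL,cv2.CHAIN_APPROX_NONE)[0]:
        if cv2.contourArea(c)>25:
            (u,v),rad=cv2.minEnclosingCircle(c); P=ray(d,[[u,v],[u+rad,v]],z); print(n,(round(u),round(v)),P[0].round(1),"diam",round(2*np.linalg.norm(P[1]-P[0]),1))
pale=cv2.inRange(hsv,(0,0,110),(180,70,255))&fill
blobs(pale,16,"pale z16")
blobs(cv2.inRange(hsv,(20,130,100),(35,255,255))&fill,28,"yellow")
blobs(cv2.inRange(hsv,(0,0,0),(180,255,50))&roi&fill,40,"black")
x=f[155:260,160:300]; cv2.imwrite("pics/c.png",cv2.resize(x[:,:,::-1],None,fx=5.5,fy=5.5,interpolation=cv2.INTER_CUBIC))
E
```

```text
corners [[483.4 295.6  16. ]
 [640.  254.8  16. ]
 [567.2  -7.1  16. ]
 [413.2  36.3  16. ]] mean [526.  144.9  16. ]
[np.float64(268.7), np.float64(161.8), np.float64(271.8), np.float64(160.0)]
pale z16 (229, 208) [525.9 144.5  16. ] diam 65.0
pale z16 (198, 198) [549.6 223.4  16. ] diam 62.8
yellow (230, 183) [587.  142.2  28. ] diam 44.6
black (261, 215) [508.2  65.4  40. ] diam 39.3
```

View pics/c.png

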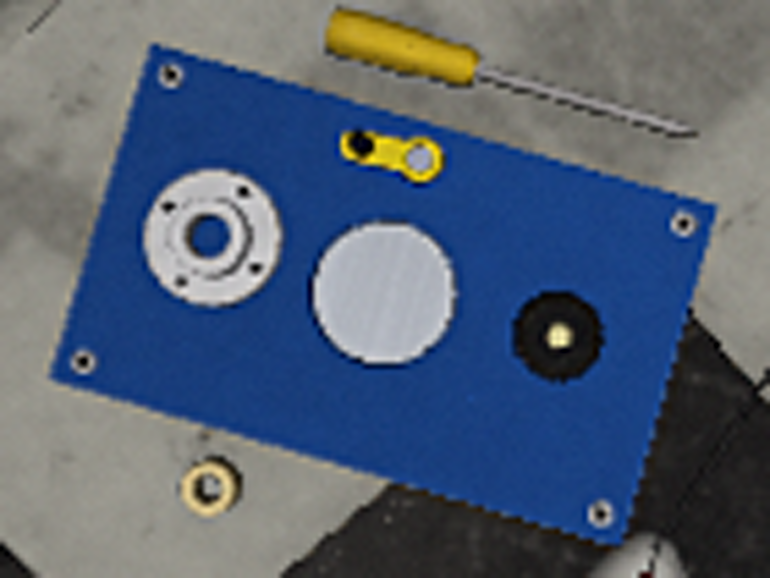

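The plate measures 270 x 161 mm with a yaw of about -15°, the recess 65 mm and the flange 63 mm, all as they should be. I'll hover over the nest and take one close look with the wrist camera.

```bash
cat >> h.py <<'E'
YAW=np.radians(-15.1)
def quat(a):  # tool pointing down, jaw axis at world angle a
    return (R.from_euler('z',a)*R.from_euler('x',np.pi)).as_quat()
def best(p,a):
    o=[]
    for k in (0,np.pi):
        q=quat(a+k); j=manip.solve_ik(p,q)
        if j is not None: o.append((abs(j[6]),k,q,j))
    return min(o,key=lambda t:t[0])
def pale_blobs(d,zs,zoom=None):
    f=d["frame"]; hsv=cv2.cvtColor(f,cv2.COLOR_RGB2HSV)
    blue=cv2.inRange(hsv,(100,120,40),(125,255,255))
    c=max(cv2.findContours(blue,cv2.RETR_EXTERNAL,cv2.CHAIN_APPROX_NONE)[0],key=cv2.contourArea)
    fill=np.zeros_like(blue); cv2.drawContours(fill,[cv2.convexHull(c)],-1,255,-1)
    m=cv2.inRange(hsv,(0,0,110),(180,75,255))&fill; m=cv2.morphologyEx(m,cv2.MORPH_OPEN,np.ones((3,3)))
    out=[]
    for c in cv2.findContours(m,cv2.RETR_EXTERNAL,cv2.CHAIN_APPROX_NONE)[0]:
        if cv2.contourArea(c)>1500:
            e=cv2.fitEllipse(c)
            for z in zs:
                P=ray(d,c[:,0],z); (x,y),r=cv2.minEnclosingCircle(P[:,:2].astype(np.float32)); print([round(t) for t in e[0]],"z",z,round(x,1),round(y,1),"diam",round(2*r,1),"mean-ellipse",ray(d,[e[0]],z)[0].round(1))
E
python3 - <<'E'
from h import *
p=[532,175,260]; _,k,q,j=best(p,YAW); print(k,np.round(j,2))
manip.reach(p,q); manip.hold(.3)
s=manip.get_state(); print(s["clock"],s["eef_pos"],s["wrist_force"])
d=shot("wrist","d.png"); np.save("w1.npy",d,allow_pickle=True); print(d["M"].round(2))
pale_blobs(d,[10,16,26])
E
```

```text
0 [-0.95  0.14  0.62  1.66 -0.08  1.37 -0.58]
2.375 [531.8988508  175.41398334 259.94155439] [ 0.32887511 -0.67417922  0.30368534]
[[ 9.7000e-01 -2.5000e-01 -7.0000e-02  5.5131e+02]
 [-2.6000e-01 -9.3000e-01 -2.5000e-01  2.4576e+02]
 [ 0.0000e+00  2.6000e-01 -9.6000e-01  4.2243e+02]
 [ 0.0000e+00  0.0000e+00  0.0000e+00  1.0000e+00]]
[256, 187] z 10 526.9 146.9 diam 66.1 mean-ellipse [527.2 147.8  10. ]
[256, 187] z 16 527.3 148.3 diam 65.2 mean-ellipse [527.6 149.2  16. ]
[256, 187] z 26 527.9 150.7 diam 63.6 mean-ellipse [528.2 151.6  26. ]
[258, 125] z 10 550.4 224.1 diam 64.5 mean-ellipse [550.7 224.8  10. ]
[258, 125] z 16 550.5 224.5 diam 63.6 mean-ellipse [550.7 225.1  16. ]
[258, 125] z 26 550.5 225.0 diam 62.0 mean-ellipse [550.7 225.6  26. ]
```

View pics/d.png

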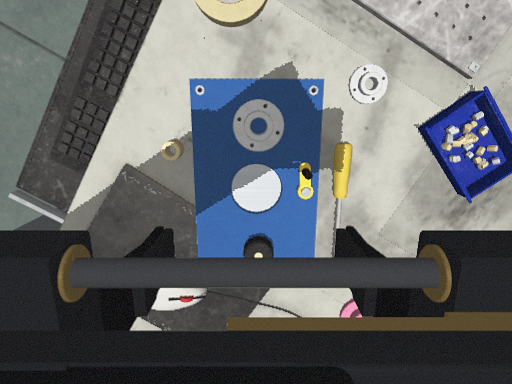

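The wrist view shows the recess at (256,187), the flange at (258,125) and the keeper pin at (307,173). Wrist and top views disagree by about 3 mm along y and only 0.4 mm across the push, so it is fine to proceed. I'll cradle the disc's rim between the part-open fingers and push.

```bash
cat >> h.py <<'E'
C=np.array([526.6,146.0])
def W(x,y,z): 
    c,s=np.cos(YAW),np.sin(YAW); return [C[0]+c*x-s*y, C[1]+s*x+c*y, z]
def st(t=""):
    s=manip.get_state(); dx,dy=np.array(s["eef_pos"][:2])-C; c,sn=np.cos(YAW),np.sin(YAW)
    print(t,"t",round(s["clock"],2),"plate xy",round(c*dx+sn*dy,1),round(-sn*dx+c*dy,1),"z",round(s["eef_pos"][2],1),"F",np.round(s["wrist_force"],1),"open",round(s["opening"],1))
E
python3 - <<'E'
from h import *
eoat.grip(40)
manip.reach(W(0,130,80),quat(YAW)); st("above")
r=manip.move_l(W(0,130,18.8),feed=60,threshold=8); st(r)
if not r:
    r=manip.move_l(W(0,62,18.8),feed=60,threshold=8); manip.hold(.2); st(r)
d=shot("wrist","e.png")
E
```

```text
above t 4.28 plate xy 1.2 129.7 z 81.4 F [ 0.3 -0.6  0.3] open 40.1
False t 5.45 plate xy 0.3 130.2 z 19.2 F [ 0.6 -0.2  0.1] open 40.4
False t 6.93 plate xy -0.1 62.2 z 18.7 F [-1.1 -0.6 -0.4] open 39.9
```

View pics/e.png

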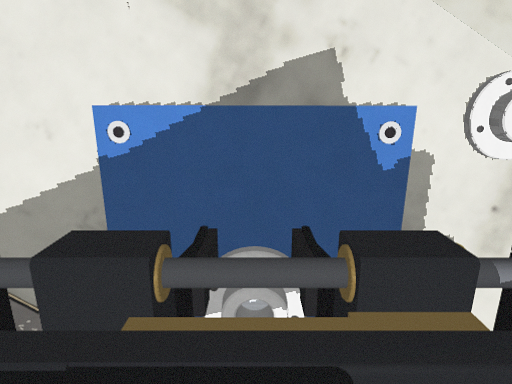

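The flange sits centred in the cradle, with its rear rim at (254,250) between the fingertips. I'll push on slowly.

```bash
python3 - <<'E'
from h import *
r=manip.move_l(W(0,46,18.8),feed=40,threshold=6); st(r)
if not r: r=manip.move_l(W(0,29,18.8),feed=20,threshold=6); st(r)
manip.hold(.2)
d=shot("top"); x=d["frame"][155:260,160:300]; a=cv2.resize(x[:,:,::-1],None,fx=3.5,fy=3.5,interpolation=cv2.INTER_CUBIC)
e=shot("scene"); x=e["frame"][200:300,140:330]; b=cv2.resize(x[:,:,::-1],(698,367),interpolation=cv2.INTER_CUBIC)
b=cv2.resize(b,(300,158)) if False else b
cv2.imwrite("pics/f.png",cv2.resize(b,(760,400)))
E
```

```text
False t 7.53 plate xy 0.0 45.9 z 18.9 F [ 0.1 -0.1 -0.3] open 40.0
False t 8.53 plate xy 0.0 29.1 z 18.8 F [ 0.5 -0.1  0.8] open 40.1
```

View pics/f.png

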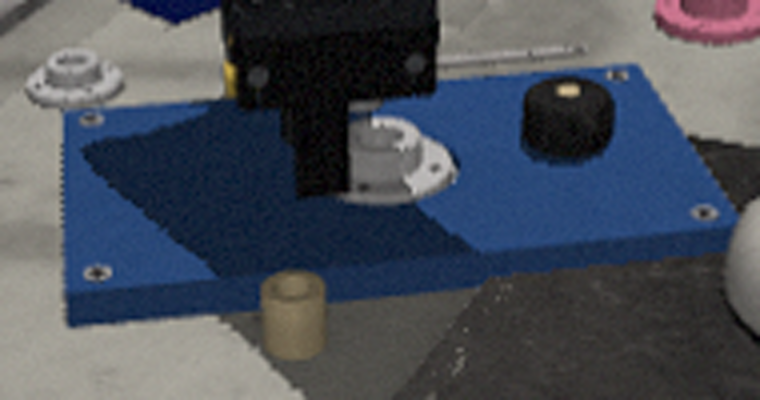

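The disc's front edge at (455,168) looks low in the recess, so it may be tilted or seated. I'll push on in small steps and check heights with the depth map.

```bash
cat >> h.py <<'E'
def cloud(d):
    z=d["z_map"]; v,u=np.nonzero(z>0); zz=z[v,u]
    p=cv2.undistortPoints(np.c_[u,v].astype(float).reshape(-1,1,2),np.array(d["mtx"],float),np.array(d["distortion"],float))[:,0]
    P=np.c_[p*zz[:,None],zz]@d["M"][:3,:3].T+d["M"][:3,3]
    c,s=np.cos(YAW),np.sin(YAW); q=P[:,:2]-C
    return np.c_[c*q[:,0]+s*q[:,1],-s*q[:,0]+c*q[:,1],P[:,2]]
E
cat > heights.py <<'E'
from h import *
def heights(names=("scene","top")):
  for n in names:
    P=cloud(shot(n)); r=np.hypot(P[:,0],P[:,1])
    pl=P[(r>40)&(r<75)&(np.abs(P[:,1])<60)&(P[:,2]<24)&(P[:,0]<-20)]
    print(n,"plate z",np.median(pl[:,2]).round(1))
    for y0 in range(-40,45,8):
        m=(np.abs(P[:,0]+8)<14)&(np.abs(P[:,1]-y0)<4)
        if m.sum()>2: print("  y",y0,"n",m.sum(),"med",np.median(P[m,2]).round(1),"max",P[m,2].max().round(1),"min",P[m,2].min().round(1))
E
python3 - <<'E'
from h import *
from heights import heights
r=manip.move_l(W(0,25,18.8),feed=10,threshold=5); manip.hold(.2); st(r)
heights(("scene",))
E
```

```text
False t 9.58 plate xy 0.0 24.9 z 18.8 F [-0.2  0.6  1.7] open 40.2
scene plate z 16.4
  y -40 n 34 med 15.3 max 17.0 min 13.9
  y -32 n 60 med 17.3 max 364.7 min 14.2
  y -24 n 83 med 344.6 max 360.5 min 13.9
  y -16 n 222 med 277.2 max 366.3 min 16.1
  y -8 n 195 med 239.8 max 360.8 min 17.0
  y 0 n 105 med 199.5 max 356.5 min 16.2
  y 8 n 88 med 29.0 max 353.9 min 16.3
  y 16 n 21 med 348.0 max 351.2 min 177.2
  y 24 n 10 med 346.8 max 348.6 min 13.9
  y 32 n 12 med 97.3 max 347.2 min 16.5
  y 40 n 39 med 16.5 max 198.2 min 15.5
```

```bash
sed -i 's/P=cloud(shot(n));/P=cloud(shot(n,n+"_h.png")); P=P[P[:,2]<60];/' heights.py; python3 - <<'E'
from h import *
from heights import heights
manip.move_l(W(0,60,18.8),feed=60); st()
manip.move_l(W(0,85,150),feed=150); manip.hold(.3); st()
heights(("scene",))
d=shot("wrist","g.png"); pale_blobs(d,[10,20,26])
e=cv2.imread("pics/scene_h.png")[200:300,140:330]; g=cv2.imread("pics/g.png")
cv2.imwrite("pics/g2.png",np.vstack([cv2.resize(e,(570,300),interpolation=cv2.INTER_CUBIC),cv2.resize(g[140:384],(570,290))]))
E
```

```text
t 10.37 plate xy -0.0 59.7 z 18.7 F [-0.7  0.2 -0.1] open 40.2
 t 11.71 plate xy -0.1 84.7 z 149.5 F [ 0.3 -0.3 -0.1] open 40.0
scene plate z 16.4
  y -40 n 36 med 15.2 max 16.7 min 13.7
  y -32 n 37 med 15.8 max 18.1 min 12.8
  y -24 n 38 med 17.2 max 19.1 min 12.3
  y -16 n 52 med 24.2 max 31.0 min 16.8
  y -8 n 60 med 25.9 max 31.0 min 15.1
  y 0 n 46 med 24.4 max 31.5 min 16.5
  y 8 n 65 med 26.0 max 31.4 min 15.7
  y 16 n 57 med 20.0 max 31.6 min 15.5
  y 24 n 40 med 17.0 max 19.6 min 12.4
  y 32 n 29 med 16.3 max 18.2 min 11.4
  y 40 n 40 med 16.7 max 18.5 min 15.2
```

View pics/g2.png

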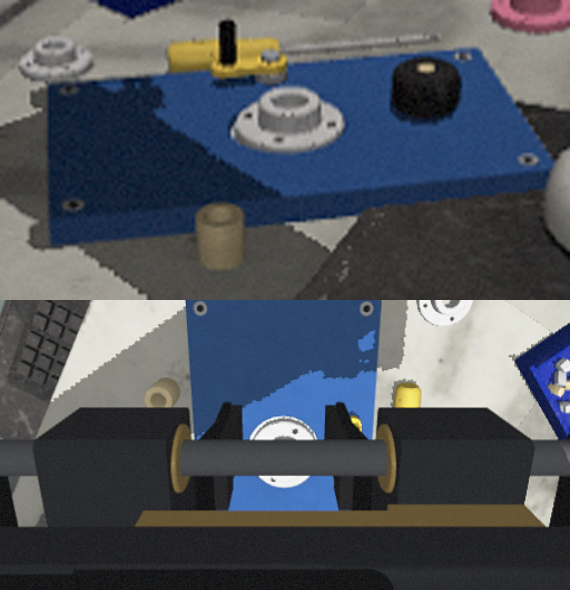

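The flange is seated: its hub top reads about 31 mm at both ends and its disc about 20 mm, as expected. Next is the keeper.

```bash
cat > keep.py <<'E'
from h import *
def ppos(d,uv,z):
    p=ray(d,[uv],z)[0]; q=p[:2]-C; c,s=np.cos(YAW),np.sin(YAW); return np.array([c*q[0]+s*q[1],-s*q[0]+c*q[1]])
E
python3 - <<'E'
from keep import *
d=np.load("top.npy",allow_pickle=True).item()
print("pin",ppos(d,(225.6,181.4),50),"piv",ppos(d,(236.4,184.1),32.5))
w=np.load("w1.npy",allow_pickle=True).item()
print("wrist pin top",ppos(w,(308,171),56),"piv",ppos(w,(306,192),32.5))
n=np.array([1,1])/2**.5
a=YAW+np.radians(-45)  # jaw axis along (1,-1)/sqrt2
p=W(80,46,100); _,k,q,j=best(p,a); print(k,np.round(j,2))
eoat.grip(0)
manip.reach(p,q); st("above")
r=manip.move_l(W(80,46,38),feed=80,threshold=8); manip.hold(.2); st(r)
d=shot("top"); cv2.imwrite("pics/k1.png",cv2.resize(d["frame"][150:260,160:300,::-1],(700,550),interpolation=cv2.INTER_CUBIC))
E
```

```text
pin [58.19162314 22.23551668] piv [60.36214732 -3.1505162 ]
wrist pin top [59.93121098 32.69774903] piv [62.59092652  1.61326415]
0 [-0.88  0.48  0.72  1.67 -0.34  1.13 -1.12]
above t 13.32 plate xy 79.9 45.9 z 99.7 F [-0.4  0.6  0.3] open 0.3
False t 14.45 plate xy 80.3 46.2 z 38.5 F [-0.8  0.3  0.5] open 0.4
```

View pics/k1.png

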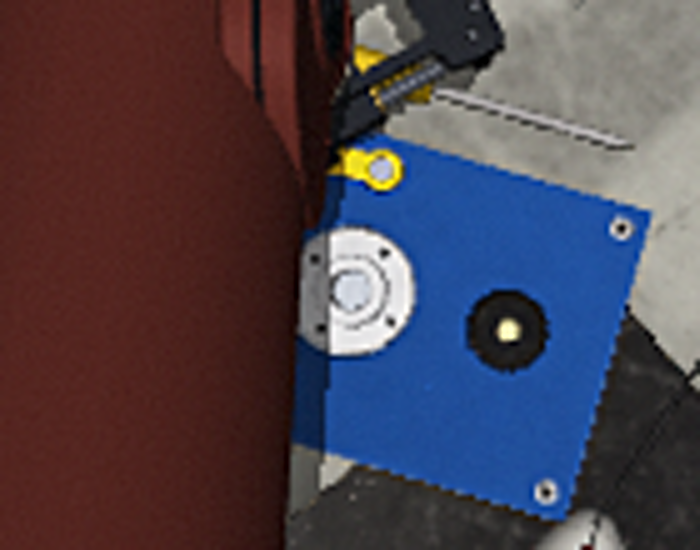

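The flange is still seated at (350,290) in this crop and the gripper hides the pin. Now I'll sweep the pin round its arc.

```bash
python3 - <<'E'
from keep import *
n=np.array([1,1])/2**.5
def T(a,off): p=np.array([61.5-26*np.sin(a),-1+26*np.cos(a)])+n*off; return W(p[0],p[1],38)
for a in (0.05,.35,.65,.95,1.25,1.5):
    r=manip.move_l(T(a,14.5),feed=50,threshold=15); st((a,r))
    if r: break
else:
    r=manip.move_l(T(np.pi/2,6),feed=15,threshold=10); st(("end",r))
e=shot("scene"); cv2.imwrite("pics/k2.png",cv2.resize(e["frame"][190:300,140:330,::-1],(760,440),interpolation=cv2.INTER_CUBIC))
E
```

```text
(0.05, False) t 14.94 plate xy 70.1 35.0 z 38.1 F [-0.5  0.8 -0. ] open 0.5
(0.35, False) t 15.25 plate xy 62.4 33.5 z 38.0 F [1.  1.5 0.7] open 0.0
(0.65, False) t 15.56 plate xy 55.6 29.3 z 37.9 F [-0.5  0.3  1.2] open 0.5
(0.95, False) t 15.87 plate xy 50.3 23.7 z 38.0 F [-0.2  0.8  0.3] open 0.5
(1.25, False) t 16.18 plate xy 46.9 16.7 z 37.9 F [-0.4  0.8  0.1] open 0.5
(1.5, False) t 16.46 plate xy 45.9 10.6 z 38.0 F [ 0.5  0.1 -0.1] open -0.1
('end', True) t 16.78 plate xy 45.8 10.5 z 38.1 F [ 2.2  0.4 -0.6] open 0.5
```

View pics/k2.png

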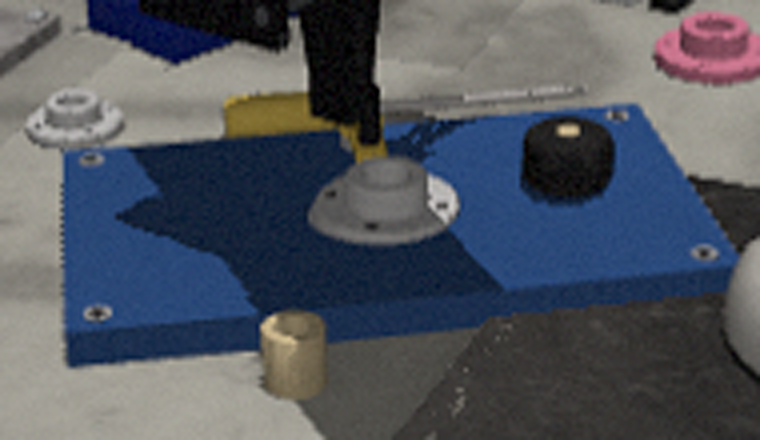

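The push met a firm stop, with the pin out in front of the fingers at (368,115). I'll give one more nudge purely along -y, then back off, lift and check.

```bash
python3 - <<'E'
from keep import *
from heights import heights
s=manip.get_state()
r=manip.move_l(W(45.8,5,38),feed=15,threshold=15); st(("nudge",r))
manip.move_l(W(60,32,38),feed=60); manip.move_l(W(75,50,160),feed=150); st("clear")
manip.reach(W(60,180,260),quat(YAW)); manip.hold(.4); st("away")
d=shot("top"); e=shot("scene"); np.save("top2.npy",d,allow_pickle=True)
a=cv2.resize(d["frame"][155:260,160:300,::-1],(740,555),interpolation=cv2.INTER_CUBIC)
b=cv2.resize(e["frame"][190:300,140:330,::-1],(740,428),interpolation=cv2.INTER_CUBIC)
cv2.imwrite("pics/k3.png",a); cv2.imwrite("pics/k4.png",b)
heights(("scene",))
E
```

```text
('nudge', True) t 17.18 plate xy 46.1 10.3 z 38.3 F [2.9 2.4 0.9] open 0.4
clear t 18.74 plate xy 74.4 49.6 z 159.0 F [-0.3 -0.2  0.1] open 0.7
away t 19.84 plate xy 60.1 179.5 z 259.8 F [-0.1  0.4  0.3] open 0.5
scene plate z 16.4
  y -40 n 37 med 15.4 max 16.9 min 13.9
  y -32 n 36 med 15.8 max 18.1 min 14.0
  y -24 n 39 med 16.9 max 18.2 min 15.0
  y -16 n 51 med 26.2 max 31.6 min 16.3
  y -8 n 59 med 25.2 max 31.2 min 15.8
  y 0 n 44 med 23.8 max 31.3 min 15.6
  y 8 n 67 med 26.4 max 32.3 min 16.7
  y 16 n 55 med 19.7 max 31.1 min 16.1
  y 24 n 45 med 16.9 max 19.2 min 12.3
  y 32 n 29 med 16.4 max 17.7 min 10.5
  y 40 n 37 med 16.6 max 17.9 min 14.9
```

View pics/k3.png

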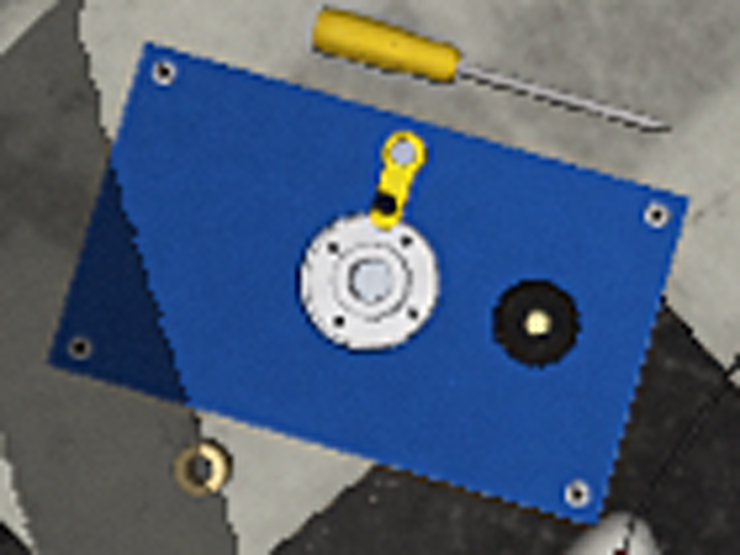

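View pics/k4.png

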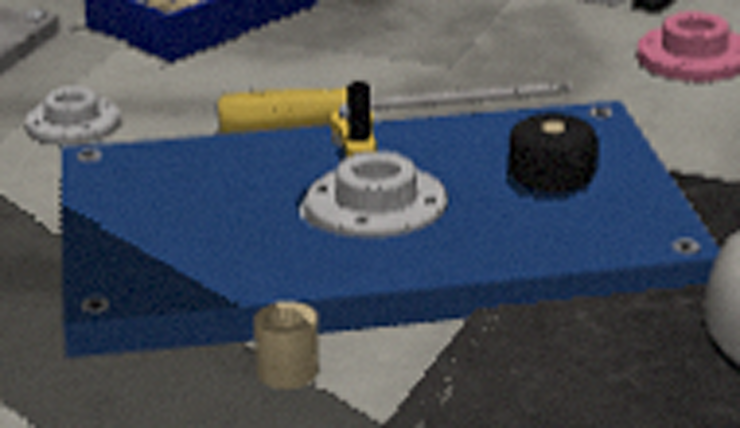

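The keeper points straight over the flange's rim, its tip at (385,222) and pivot at (403,152). Nothing else has moved. I'll check the angle with numbers and then hand in.

```bash
python3 - <<'E'
from keep import *
d=np.load("top2.npy",allow_pickle=True).item(); hsv=cv2.cvtColor(d["frame"],cv2.COLOR_RGB2HSV)
m=cv2.inRange(hsv,(20,130,90),(35,255,255)); m[:176]=0; m[205:]=0; m[:,:220]=0; m[:,250:]=0
v,u=np.nonzero(m); P=np.array([ppos(d,(a,b),28.5) for a,b in zip(u,v)])
k=P-P.mean(0); ev=np.linalg.svd(k,full_matrices=False)[2][0]; ev*=-np.sign(ev[0])
print("keeper angle deg",np.degrees(np.arctan2(-ev[0],ev[1])).round(1),"tip x",P[:,0].min().round(1),"max x",P[:,0].max().round(1),"mean",P.mean(0).round(1)); pale_blobs(d,[20]) if False else None
ok=abs(np.degrees(np.arctan2(-ev[0],ev[1]))-90)<4
st()
if ok: manip.close_job(); print("closed")
E
```

```text
keeper angle deg 88.8 tip x 26.3 max x 70.8 mean [49.3 -2.1]
 t 19.99 plate xy 60.0 179.9 z 260.0 F [0.1 0.4 0.5] open 0.7
the job is handed in; nothing more can be done
closed
```

The flange is in the recess, the keeper is shut over its rim, and I handed the job in at about 20 s of the 54 s.

- **Flange:** I slid it across the plate with the part-open fingertips against the back of its disc until it dropped in. The hub top reads about 31 mm above the worktop along its whole length, against 31 expected, and stayed so after the keeper was closed. The disc top reads about 20 mm, so it sits flat.
- **Keeper:** I pushed the pin round with the shut fingers until it met the stop. A second push straight at the stop, with the force threshold at 15 N, gained nothing. The last picture gives 88.8°, which agrees with 90° within measuring error, and puts the tip at plate x of about 26 mm, over the rim.
- **Everything else:** the knob, bush and screwdriver look unmoved in the last top and scene views. The arm finished about 240 mm above the plate, touching nothing.

**Disagreements:**
- The top and wrist cameras differed by about 3 mm along the plate's y. This did not matter, because the recess itself set the final position.
- The push went a few millimetres past the expected seating point with no clear rise in force, probably because the tips were only about 1 mm below the seated disc's top. I took the seating from the depth readings instead.

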